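# Set the depth stop on a drawer front

### The arm

A 7-joint arm with a two-finger parallel gripper is mounted at the origin on the work surface. World frame = base frame: x ahead of the robot, y to its left, z up, the work surface at z = 0. Lengths are in m, angles in rad, forces in N, time in s.
With the tool pointing down it reaches from about 0.4 to 0.85 m from the base axis. Payload 10.4 kg.
Tool frame: the origin (TCP) lies midway between the tips of the shut fingers; the grasp point (between the pads) lies r.grasp_offset behind it (r.grasp_offset is the distance from the TCP to the grasp point, in m); z points along the fingers, y is the line along which they close (so a half turn about z gives the same grasp; the last joint's range is limited). The gripper opens to 87 mm and grips with 3 to 60 N. Pads are 19 mm wide; open, the fingers measure 117 mm over their backs; the gripper's body (75 mm by 190 mm) begins 51 mm behind the grasp point.
Start: joints at [1.25, 0.332, -0.065, 1.46, 0.022, 1.35, -0.088], TCP at [0.183, -0.598, 0.223] pointing down, gripper open.
Joint ranges: [-2.6, 2.6], [-0.5, 2.12], [-1.47, 1.34], [0.16, 2.42], [-1.27, 4.41], [0.06, 2.06], [-2.6, 2.6]. Speed limits (rad/s): [2.22, 2.22, 2.79, 2.79, 3.14, 3.14, 3.14].

### API

Orientations are given as a rotation vector (axis times angle).
In Python, from workcell import monitor, viewer, order, r gives the robot as it stands. The module is installed in compiled form; this text tells all that it offers.
- The arm moves only by the tool drive_tool, never from a script. Its argument "targets" is a list of rows, each an object of numbers: "tx", "ty", "tz": the shift along the tool's x, y, z in m; "yaw": the turn about the tool's z in rad; "jaw": the opening, from 0 (shut) to 1 (fully open). A call has 1 to 5 rows; each row shifts and turns the commanded pose from where the row before left it, along the tool's axes as they then stand; what a row does not reach is not made up. A row lasts 1/10 s, in which the tool goes at most 50 mm and 8.59 degrees, less where a joint would pass 70% of its speed; a pose out of reach is approached as far as the arm can. A call is refused whole if a number of a shift passes 0.05 or a number of a turn 0.15, either way. A call with a gripper value outside its range is refused whole. The fingers move at their own pace and stop on an object; "grip_force" is the grip in N (left out, the last holds). Time passes only in rows, so rows that do not move let the fingers close. It gives the time, the measured TCP pose, the force, the opening and the grip force at its end, in the units of the state.
- monitor.observe(): the state, without advancing time (a new reading comes with each control period).
- viewer.capture(name): name is "scene" or "top"; returns a dict with "image" (420x560x3 uint8, red, green, blue), "fx", "fy", "cx", "cy" (pixels), "rvec" (rotation vector, rad) and "tvec" (3), from world to camera coordinates, as OpenCV has them. Camera axes: x right, y down, z forward; pixel columns grow to the right and rows downward; lengths in m; the calibration is good to about 2 mm. A picture is of the moment at which its call begins. There is no depth.
- order.finish_job(): hands the job in; it is judged then, once.
Trained networks look in a picture, given as the dict that the camera call returned (one of the last four; its "shot" number tells which), for a name from the list of things; names that differ only in an ending like _2 or _b are one class to them, and where a whole thing is asked for, a point or a joint stands for the part that bears it (a point fixed in the world has none). Each returns a list of dicts, best first, with "conf" (0 to 1); they miss things now and then, are a little off and sometimes report something else, mostly with a low value. They report only what shows in the picture. A call takes as long as a camera call. They do not tell look-alikes from the thing itself.
- viewer.look_for(label, picture): "uv" ([column, row] in pixels, amid what is visible of it).
The state is a dict: "t": time; "joint_pos": joint angles; "joint_velocities": joint speeds; "tau": joint torques, N m; "ee_pos": TCP position; "eef_rot": TCP orientation; "force": force on the tool from outside, world axes, zero at the start; "wrist_torque": the same for the moment, N m; "gripper_width": finger opening in m; "finger_force": force on a finger pad.
Only numpy, scipy, OpenCV 4.12 (cv2) and the standard library are available. Lean on these libraries where they do the work, as an engineer would, in place of code of your own. Each camera call takes 0.05 s, during which the arm holds its last target. There are 200 camera calls.

### The job

Push the depth stop down by its knob until its foot rests on the drawer-front piece, gently so that the piece is neither hammered nor hard pressed nor shifted. Then swing the clamp lever round to its locked end, without forcing the stop up or down once it is clamped, and leave the foot still resting on the piece. Leave the other things on the bench where they lie.

Things in the scene. Friction and masses are not known exactly. Their poses are not given: they have to be found in the camera images.
- stand: Fixed grey bench stand: base plate 260 x 180 x 30 mm, with an upright steel column 26 mm across, 85 mm along +x from the plate's centre, top 200 mm above the bench; the stop slides on it. Origin: centre of the plate's underside. Axes: x along the 260 mm side from centre to column, y left, z up.
- stop: Sliding depth stop. Origin: centre of the flat top of its black push knob (30 mm across, 12 mm thick, 50 mm above the arm); axes as the stand's. It lies at the stand's x = -30 mm, y = 0, 233 mm high at the top of its 95 mm travel. Stiff, stays where left: 1 to 6 N slide it down, 11 to 15 N up. A 26 x 16 mm arm joins it to a 58 x 56 x 40 mm block on the column.
- rod_end (a point): Lower end of the stop's 12 mm rod, 103 mm straight below the knob's top. Out of it sticks a screw foot with a round 20 mm rubber pad; the pad's underside is an unknown 6 to 22 mm below this point (new each time, not measured), so contact must be felt. The pad gives about 1 mm per 5 N: push beyond the sliding force goes into the piece, and over 20 N on it is too hard.
- drawer_front: Loose cream steel piece of a drawer front, 90 x 130 x 18 mm, about 0.5 kg, lying flat on the stand's base plate under the foot. Origin: centre of its underside. Its top is 18 mm higher and flat, except for a raised label frame 3 mm high at its +y end (25 mm or more from the centre, never under the foot).
- lever (a joint): Angle of the clamp lever, rad, 0 to 1.45. It turns about an upright axis that rides on the stop, at x = +115, y = -50 mm from the stop's origin. At 0 it points to the stand's -y (free); it grows clockwise seen from above, towards the stand's -x, to the locked end stop at 1.45 (1.25 counts). Starts at 0 to 0.35, stays where left, takes 2 to 3 N at its pin.
- lever_pin (a point): Centre of the top of the lever's upright black pin: 16 mm across, 49 mm tall above the lever bar (10 mm thick, 14 mm wide), 75 mm from the lever's axis, top 20 mm above the push knob's top. It can be pushed sideways or pinched from above.
- drawer_pull: Bystander: loose aluminium bow handle, 120 mm long, 34 mm high, on the bench beside the stand. Origin: centre of its underside.
- film_carton: Bystander: loose square cardboard film carton, 97 x 97 x 40 mm. Origin: centre of its underside.
- screwdriver: Bystander: loose screwdriver lying on the bench on the other side of the stand. Origin: under its middle.
Not all that is in view belongs to the job. What is meant by the drawer_front is not green, and is the larger of those in its own colour.

How it is judged:
By the outcome, as a careful person would: the job done as asked, in the order asked, and still so for the second after the job is handed in, with the robot touching nothing.
It also fails if it takes over 72 s, if anything falls off the work surface, if the arm or the gripper's body presses on something with over 40 N, if the wrist force passes 120 N, or if a joint passes its speed limit or range.

## Working session

There is one attempt and no reset: what is moved stays moved. The work goes in short steps, Python scripts to look and compute and a tool call to move; the robot and the scene stay as the last step left them, time stands still between calls to the robot, and variables do not carry over. Pictures are saved under pics/ and viewed, at most 10 in all, crops included, and the job is handed in when it is done.

Besides the shell and the picture viewer there is one more tool, called after "Emit:" as name(argument=value, ...) on one line, values as JSON. drive_tool: Moves the arm, as the interface text tells. Its arguments: {"type":"object","properties":{"targets":{"type":"array"},"grip_force":{"type":"number"}},"required":["targets"]}

```bash
mkdir -p pics; cat > h.py <<'E'
import numpy as np,cv2
from workcell import monitor,viewer,order,r
def tri(labels):
    P={}
    for n in("scene","top"):
        p=viewer.capture(n);P[n]=p
    return P
def M(p):
    R=cv2.Rodrigues(np.array(p["rvec"],float))[0];return R,np.array(p["tvec"],float).reshape(3)
def ray(p,uv):
    R,t=M(p);d=np.array([(uv[0]-p["cx"])/p["fx"],(uv[1]-p["cy"])/p["fy"],1.]);return -R.T@t,R.T@d
def atz(p,uv,z):
    c,d=ray(p,uv);return c+d*(z-c[2])/d[2]
def proj(p,X):
    R,t=M(p);q=R@np.array(X,float)+t;return np.array([p["fx"]*q[0]/q[2]+p["cx"],p["fy"]*q[1]/q[2]+p["cy"]])
E
python3 - <<'E'
from h import *
np.set_printoptions(precision=4,suppress=True)
P=tri(0)
cv2.imwrite("pics/a.png",np.vstack([P["scene"]["image"]])[:,:,::-1]);cv2.imwrite("pics/b.png",P["top"]["image"][:,:,::-1])
for n,p in P.items():
    print(n,-M(p)[0].T@M(p)[1])
    for l in["stand","stop","rod_end","drawer_front","lever","lever_pin"]:
        print(l,[(np.round(d["uv"]),round(d["conf"],2)) for d in viewer.look_for(l,p)[:3]])
s=monitor.observe();print(s,r.grasp_offset)
E
```

```text
scene [1.0069 0.4806 0.776 ]
stand [(array([266., 222.]), 0.89)]
stop [(array([259., 186.]), 0.62), (array([235., 162.]), 0.37)]
rod_end [(array([254., 181.]), 0.67)]
drawer_front [(array([388., 228.]), 0.85), (array([292., 212.]), 0.75), (array([235., 161.]), 0.7)]
lever [(array([233., 162.]), 0.89)]
lever_pin [(array([234., 159.]), 0.82)]
top [0.4162 0.0697 1.2165]
stand [(array([310., 237.]), 0.76)]
stop [(array([319., 213.]), 0.79), (array([230., 272.]), 0.73)]
rod_end [(array([317., 212.]), 0.56)]
drawer_front [(array([215., 333.]), 0.71), (array([302., 266.]), 0.69), (array([305., 129.]), 0.68)]
lever [(array([360., 212.]), 0.98)]
lever_pin [(array([359., 212.]), 0.75)]
{'t': 0.7, 'joint_pos': array([ 1.2504,  0.3322, -0.0647,  1.4601,  0.0216,  1.3499, -0.0885]), 'joint_velocities': array([ 0.0008, -0.0012,  0.0003,  0.0011,  0.0005,  0.0023, -0.0001]), 'tau': array([ -0.0003, -62.2906,   0.0245, -39.006 ,  -0.0612,   0.0317,
        -0.    ]), 'ee_pos': array([ 0.1834, -0.5975,  0.2226]), 'eef_rot': array([3.1067, 0.466 , 0.0001]), 'force': array([ 0.4615,  0.1855, -0.2088]), 'wrist_torque': array([0.0032, 0.032 , 0.0246]), 'finger_force': 0.0, 'gripper_width': 0.08708721761652942} 0.0187
```

View pics/a.png

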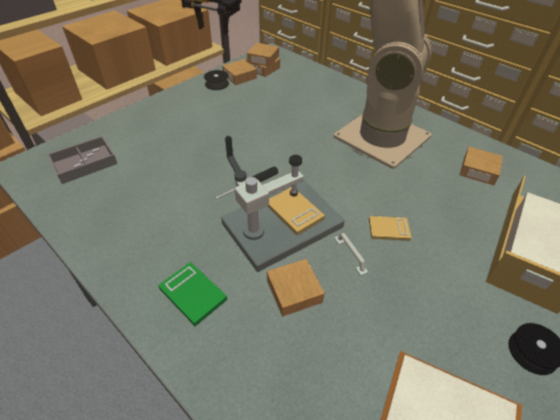

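View pics/b.png

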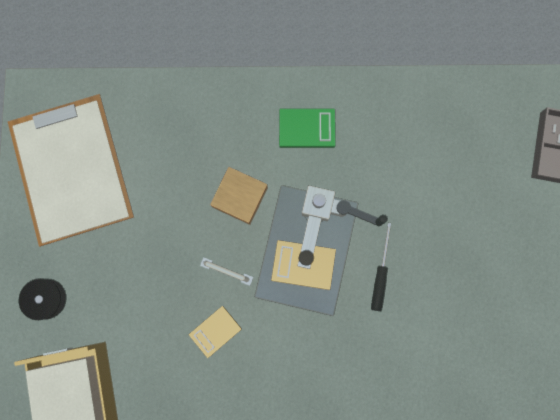

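The scene view shows the stand centrally, with the knob near (296,160) and the lever pin at (229,140). In the top view the knob is at (306,258), the column at (319,201), the lever pivot at (344,208) and the pin at (382,220). The yellow piece lies under the foot. I'll zoom in on both views for precision.

```bash
python3 - <<'E'
from h import *
np.set_printoptions(precision=4,suppress=True)
P=tri(0)
a=P["scene"]["image"][125:255,205:355];b=P["top"]["image"][180:320,245:405]
cv2.imwrite("pics/c.png",np.hstack([cv2.resize(x,(400,int(400*x.shape[0]/x.shape[1])),interpolation=2)[:346] for x in(a,b)])[:,:,::-1])
t=P["top"]
for n,uv,z in[("knob",(306,258),.233),("col",(319,201),.2),("pin",(382,220),.253),("piv",(344,208),.2)]:print(n,atz(t,uv,z))
for z in (.03,): print([atz(t,uv,z) for uv in [(283,187),(357,204),(256,298),(333,313)]])
E
```

```text
knob [0.4746 0.0384 0.233 ]
col [0.5863 0.0113 0.2   ]
pin [ 0.5418 -0.0997  0.253 ]
piv [ 0.5724 -0.0367  0.2   ]
[array([0.6472, 0.0824, 0.03  ]), array([ 0.6075, -0.0838,  0.03  ]), array([0.3992, 0.1426, 0.03  ]), array([ 0.3662, -0.0261,  0.03  ])]
```

View pics/c.png

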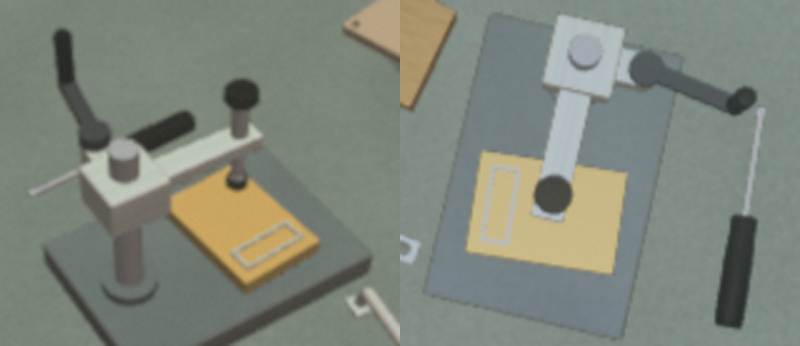

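```bash
python3 - <<'E'
from h import *
np.set_printoptions(precision=4,suppress=True)
P=tri(0);s,t=P["scene"],P["top"]
def t2(us,ut):
    A=[];b=[]
    for p,u in((s,us),(t,ut)):
        c,d=ray(p,u);d/=np.linalg.norm(d);Q=np.eye(3)-np.outer(d,d);A.append(Q);b.append(Q@c)
    return np.linalg.lstsq(np.vstack(A),np.hstack(b),rcond=None)[0]
k=t2((295.7,158.8),(305.8,257.6));c=t2((251.5,179.4),(319,199.6));p=t2((228.2,138),(383,218))
print(k,c,p)
# fit stand pose (x,y,yaw) to points
from scipy.optimize import least_squares
def model(v):
    x,y,w,q=v;R=np.array([[np.cos(w),-np.sin(w)],[np.sin(w),np.cos(w)]])
    f=lambda a,b,z:np.r_[R@[a,b]+[x,y],z]
    return f(-.03,0,.233),f(.085,0,.2),f(.085-.075*np.sin(q),-.05-.075*np.cos(q),.253),f(.085,-.05,.2)
U=[((295.7,158.8),(305.8,257.6)),((251.5,179.4),(319,199.6)),((228.2,138),(383,218))]
def res(v):
    return np.hstack([np.r_[proj(s,m)-us,proj(t,m)-ut] for m,(us,ut) in zip(model(v),U)])
o=least_squares(res,[.5,.03,-.24,.2],loss="soft_l1");print(o.x,o.fun.reshape(-1,4));print(model(o.x))
E
```

```text
[0.4765 0.0384 0.2072] [0.5882 0.012  0.2012] [ 0.5482 -0.1054  0.2273]
[ 0.506   0.0323 -0.2217  0.2226] [[ 0.3128 -9.0571 -0.0801 -0.7606]
 [-0.1597  0.8362 -1.2224  0.0625]
 [ 0.2147 -9.4914  0.6987 -0.1073]]
(array([0.4767, 0.0389, 0.233 ]), array([0.5889, 0.0136, 0.2   ]), array([ 0.5457, -0.1029,  0.253 ]), array([ 0.5779, -0.0352,  0.2   ]))
```

Emit:
drive_tool(targets=[{"tz": -0.03, "jaw": 0}, {"tz": -0.03, "jaw": 0}, {"tz": -0.02, "jaw": 0}, {"jaw": 0}, {"jaw": 0}], grip_force=10)

```text
validation failed for argument at $.ta...
```

Emit:
drive_tool(targets=[{"tx": 0.0, "ty": 0.0, "tz": -0.03, "yaw": 0.0, "jaw": 0.0}, {"tx": 0.0, "ty": 0.0, "tz": -0.03, "yaw": 0.0, "jaw": 0.0}, {"tx": 0.0, "ty": 0.0, "tz": -0.02, "yaw": 0.0, "jaw": 0.0}], grip_force=10)

```text
t: 1.2
ee_pos: [0.1835, -0.5978, 0.3049]
eef_rot: [3.105, 0.466, 0.001]
force: [0.1, 0.1, -1.4]
gripper_width: 0.0703
finger_force: 0.0
```

Emit:
drive_tool(targets=[{"tx": 0.029, "ty": -0.033, "tz": 0.0, "yaw": 0.0, "jaw": 0.0}, {"tx": 0.029, "ty": -0.033, "tz": 0.0, "yaw": 0.0, "jaw": 0.0}, {"tx": 0.029, "ty": -0.033, "tz": 0.0, "yaw": 0.0, "jaw": 0.0}, {"tx": 0.029, "ty": -0.033, "tz": 0.0, "yaw": 0.0, "jaw": 0.0}, {"tx": 0.029, "ty": -0.033, "tz": 0.0, "yaw": 0.0, "jaw": 0.0}])

```text
t: 1.7
ee_pos: [0.2741, -0.3955, 0.3027]
eef_rot: [3.106, 0.466, 0.0]
force: [1.0, 0.2, 0.8]
gripper_width: 0.0311
finger_force: 0.0
```

Emit:
drive_tool(targets=[{"tx": 0.029, "ty": -0.033, "tz": 0.0, "yaw": 0.0, "jaw": 0.0}, {"tx": 0.029, "ty": -0.033, "tz": 0.0, "yaw": 0.0, "jaw": 0.0}, {"tx": 0.029, "ty": -0.033, "tz": 0.0, "yaw": 0.0, "jaw": 0.0}, {"tx": 0.029, "ty": -0.033, "tz": 0.0, "yaw": 0.0, "jaw": 0.0}, {"tx": 0.029, "ty": -0.033, "tz": 0.0, "yaw": 0.0, "jaw": 0.0}])

```text
t: 2.2
ee_pos: [0.3642, -0.1952, 0.3029]
eef_rot: [3.106, 0.466, 0.001]
force: [1.0, -0.5, -0.3]
gripper_width: 0.0012
finger_force: 0.0
```

Emit:
drive_tool(targets=[{"tx": 0.029, "ty": -0.033, "tz": 0.0, "yaw": 0.0, "jaw": 0.0}, {"tx": 0.029, "ty": -0.033, "tz": 0.0, "yaw": 0.0, "jaw": 0.0}, {"tx": 0.029, "ty": -0.033, "tz": 0.0, "yaw": 0.0, "jaw": 0.0}, {"tx": 0.029, "ty": -0.033, "tz": 0.0, "yaw": 0.0, "jaw": 0.0}, {"tx": 0.0, "ty": 0.0, "tz": 0.0, "yaw": 0.0, "jaw": 0.0}])

```text
t: 2.7
ee_pos: [0.4374, -0.0309, 0.303]
eef_rot: [-3.104, -0.479, -0.003]
force: [-0.5, 0.4, 0.2]
gripper_width: 0.0005
finger_force: 0.0
```

Emit:
drive_tool(targets=[{"tx": 0.029, "ty": -0.0275, "tz": 0.0, "yaw": 0.0, "jaw": 0.0}, {"tx": 0.029, "ty": -0.0275, "tz": 0.0, "yaw": 0.0, "jaw": 0.0}, {"tx": 0.0, "ty": 0.0, "tz": 0.025, "yaw": 0.0, "jaw": 0.0}, {"tx": 0.0, "ty": 0.0, "tz": 0.025, "yaw": 0.0, "jaw": 0.0}, {"tx": 0.0, "ty": 0.0, "tz": 0.0, "yaw": 0.0, "jaw": 0.0}])

```text
t: 3.2
ee_pos: [0.4737, 0.0325, 0.25]
eef_rot: [-3.106, -0.466, 0.007]
force: [-0.4, -0.9, 0.9]
gripper_width: 0.0004
finger_force: 0.0
```

```bash
python3 - <<'E'
from h import *
p=viewer.capture("scene");q=viewer.capture("top")
a=p["image"][95:225,205:355];b=q["image"][180:320,245:405]
cv2.imwrite("pics/d.png",np.hstack([cv2.resize(x,(400,int(400*x.shape[0]/x.shape[1])),interpolation=2)[:346] for x in(a,b)])[:,:,::-1])
s=monitor.observe();print(s["ee_pos"],s["force"],s["t"])
E
```

```text
[0.47525085 0.03261542 0.25313394] [0.34982431 0.49750926 1.17303371] 3.3
```

View pics/d.png

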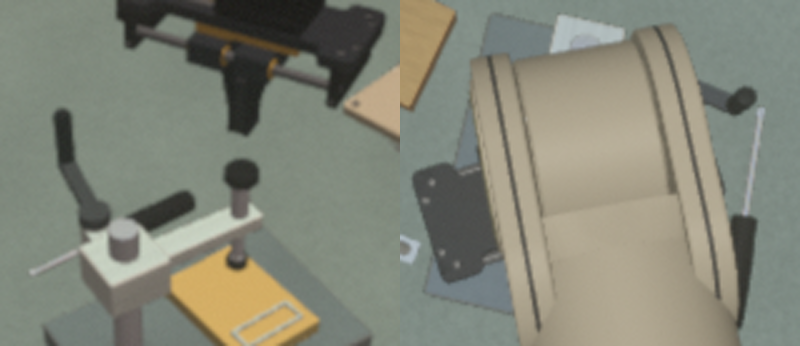

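The gripper tip is centred above the knob, with about 45 mm of gap, so the knob's top is at about 0.207 m. Next I lower it.

Emit:
drive_tool(targets=[{"tx": 0.003, "ty": -0.0055, "tz": 0.015, "yaw": 0.0, "jaw": 0.0}, {"tx": 0.0, "ty": 0.0, "tz": 0.015, "yaw": 0.0, "jaw": 0.0}, {"tx": 0.0, "ty": 0.0, "tz": 0.006, "yaw": 0.0, "jaw": 0.0}, {"tx": 0.0, "ty": 0.0, "tz": 0.0, "yaw": 0.0, "jaw": 0.0}])

```text
t: 3.7
ee_pos: [0.4766, 0.0387, 0.217]
eef_rot: [3.107, 0.465, 0.0]
force: [0.6, -0.4, 0.0]
gripper_width: 0.0005
finger_force: 0.0
```

Emit:
drive_tool(targets=[{"tx": 0.0, "ty": 0.0, "tz": 0.002, "yaw": 0.0, "jaw": 0.0}, {"tx": 0.0, "ty": 0.0, "tz": 0.002, "yaw": 0.0, "jaw": 0.0}, {"tx": 0.0, "ty": 0.0, "tz": 0.002, "yaw": 0.0, "jaw": 0.0}, {"tx": 0.0, "ty": 0.0, "tz": 0.002, "yaw": 0.0, "jaw": 0.0}, {"tx": 0.0, "ty": 0.0, "tz": 0.002, "yaw": 0.0, "jaw": 0.0}])

```text
t: 4.2
ee_pos: [0.4769, 0.039, 0.2068]
eef_rot: [3.106, 0.466, 0.001]
force: [-0.8, -0.1, 4.4]
gripper_width: 0.0002
finger_force: 1.9
```

Emit:
drive_tool(targets=[{"tx": 0.0, "ty": 0.0, "tz": 0.002, "yaw": 0.0, "jaw": 0.0}, {"tx": 0.0, "ty": 0.0, "tz": 0.002, "yaw": 0.0, "jaw": 0.0}, {"tx": 0.0, "ty": 0.0, "tz": 0.002, "yaw": 0.0, "jaw": 0.0}, {"tx": 0.0, "ty": 0.0, "tz": 0.002, "yaw": 0.0, "jaw": 0.0}, {"tx": 0.0, "ty": 0.0, "tz": 0.002, "yaw": 0.0, "jaw": 0.0}])

```text
t: 4.7
ee_pos: [0.4769, 0.039, 0.1965]
eef_rot: [3.107, 0.466, 0.001]
force: [3.4, -1.2, 3.1]
gripper_width: 0.0006
finger_force: 1.9
```

Emit:
drive_tool(targets=[{"tx": 0.0, "ty": 0.0, "tz": 0.002, "yaw": 0.0, "jaw": 0.0}, {"tx": 0.0, "ty": 0.0, "tz": 0.002, "yaw": 0.0, "jaw": 0.0}, {"tx": 0.0, "ty": 0.0, "tz": 0.002, "yaw": 0.0, "jaw": 0.0}, {"tx": 0.0, "ty": 0.0, "tz": 0.002, "yaw": 0.0, "jaw": 0.0}, {"tx": 0.0, "ty": 0.0, "tz": 0.0, "yaw": 0.0, "jaw": 0.0}])

```text
t: 5.2
ee_pos: [0.4761, 0.0391, 0.188]
eef_rot: [-3.107, -0.466, 0.002]
force: [0.9, -0.6, 1.3]
gripper_width: 0.0005
finger_force: 0.7
```

Emit:
drive_tool(targets=[{"tx": 0.0, "ty": 0.0, "tz": 0.0015, "yaw": 0.0, "jaw": 0.0}, {"tx": 0.0, "ty": 0.0, "tz": 0.0015, "yaw": 0.0, "jaw": 0.0}, {"tx": 0.0, "ty": 0.0, "tz": 0.0015, "yaw": 0.0, "jaw": 0.0}, {"tx": 0.0, "ty": 0.0, "tz": 0.0015, "yaw": 0.0, "jaw": 0.0}, {"tx": 0.0, "ty": 0.0, "tz": 0.0015, "yaw": 0.0, "jaw": 0.0}])

```text
t: 5.7
ee_pos: [0.4761, 0.0391, 0.1807]
eef_rot: [-3.107, -0.466, 0.001]
force: [-1.6, 0.3, 3.5]
gripper_width: 0.0005
finger_force: 1.8
```

Emit:
drive_tool(targets=[{"tx": 0.0, "ty": 0.0, "tz": 0.0008, "yaw": 0.0, "jaw": 0.0}, {"tx": 0.0, "ty": 0.0, "tz": 0.0008, "yaw": 0.0, "jaw": 0.0}, {"tx": 0.0, "ty": 0.0, "tz": 0.0008, "yaw": 0.0, "jaw": 0.0}])

```text
t: 6.0
ee_pos: [0.4764, 0.0391, 0.1785]
eef_rot: [3.107, 0.466, -0.001]
force: [-1.8, 1.1, 4.0]
gripper_width: 0.0004
finger_force: 1.8
```

Emit:
drive_tool(targets=[{"tx": 0.0, "ty": 0.0, "tz": 0.0007, "yaw": 0.0, "jaw": 0.0}, {"tx": 0.0, "ty": 0.0, "tz": 0.0007, "yaw": 0.0, "jaw": 0.0}, {"tx": 0.0, "ty": 0.0, "tz": 0.0007, "yaw": 0.0, "jaw": 0.0}])

```text
t: 6.3
ee_pos: [0.4765, 0.0391, 0.1765]
eef_rot: [3.107, 0.466, 0.0]
force: [-3.1, -0.2, 2.3]
gripper_width: 0.0008
finger_force: 1.7
```

```bash
python3 - <<'E'
from h import *
p=viewer.capture("scene")
a=p["image"][150:230,250:350]
cv2.imwrite("pics/e.png",cv2.resize(a,(750,600),interpolation=2)[:,:,::-1])
s=monitor.observe();print(s["ee_pos"],s["force"],s["t"])
c=s["ee_pos"]
for z in(.048,.058,.068): print(z,(proj(p,[c[0],c[1],z])-[250,150])*7.5)
E
```

```text
[0.4765179  0.03903704 0.17639532] [-0.50934723  1.08913723  2.87434002] 6.35
0.048 [320.94480028 434.17293877]
0.058 [322.12896521 413.56615179]
0.068 [323.33030493 392.6604899 ]
```

View pics/e.png

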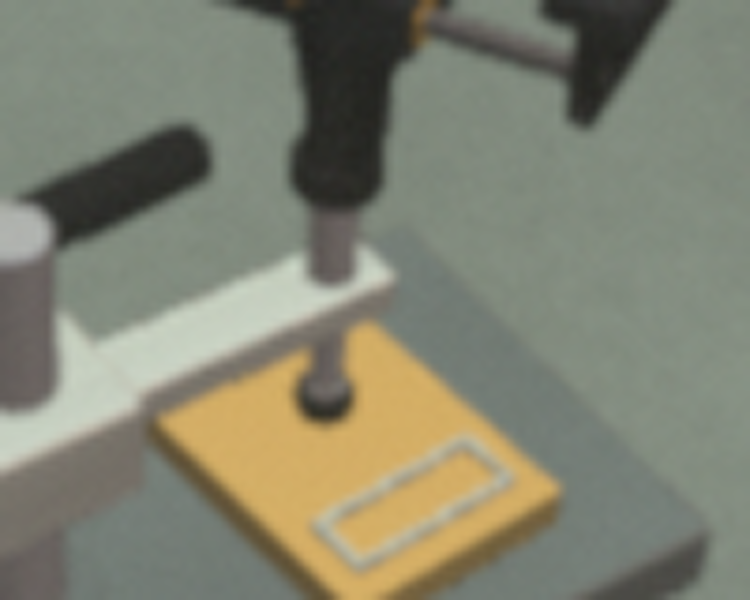

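The pad is at about (325,402) in the crop. That puts its underside near z = 0.06, about 10 mm above the piece.

Emit:
drive_tool(targets=[{"tx": 0.0, "ty": 0.0, "tz": 0.0008, "yaw": 0.0, "jaw": 0.0}, {"tx": 0.0, "ty": 0.0, "tz": 0.0008, "yaw": 0.0, "jaw": 0.0}, {"tx": 0.0, "ty": 0.0, "tz": 0.0008, "yaw": 0.0, "jaw": 0.0}, {"tx": 0.0, "ty": 0.0, "tz": 0.0008, "yaw": 0.0, "jaw": 0.0}])

```text
t: 6.75
ee_pos: [0.4766, 0.0391, 0.1733]
eef_rot: [3.107, 0.466, 0.0]
force: [-2.7, 0.3, 3.2]
gripper_width: -0.0001
finger_force: 1.8
```

Emit:
drive_tool(targets=[{"tx": 0.0, "ty": 0.0, "tz": 0.0007, "yaw": 0.0, "jaw": 0.0}, {"tx": 0.0, "ty": 0.0, "tz": 0.0007, "yaw": 0.0, "jaw": 0.0}])

```text
t: 6.95
ee_pos: [0.4766, 0.0391, 0.1719]
eef_rot: [3.107, 0.466, 0.0]
force: [-1.9, 1.0, 3.5]
gripper_width: 0.0005
finger_force: 1.7
```

Emit:
drive_tool(targets=[{"tx": 0.0, "ty": 0.0, "tz": 0.0006, "yaw": 0.0, "jaw": 0.0}, {"tx": 0.0, "ty": 0.0, "tz": 0.0006, "yaw": 0.0, "jaw": 0.0}, {"tx": 0.0, "ty": 0.0, "tz": 0.0006, "yaw": 0.0, "jaw": 0.0}])

```text
t: 7.25
ee_pos: [0.4766, 0.0391, 0.1701]
eef_rot: [3.107, 0.466, 0.0]
force: [-1.9, 0.8, 2.6]
gripper_width: 0.001
finger_force: 1.7
```

Emit:
drive_tool(targets=[{"tx": 0.0, "ty": 0.0, "tz": 0.0006, "yaw": 0.0, "jaw": 0.0}, {"tx": 0.0, "ty": 0.0, "tz": 0.0006, "yaw": 0.0, "jaw": 0.0}, {"tx": 0.0, "ty": 0.0, "tz": 0.0006, "yaw": 0.0, "jaw": 0.0}])

```text
t: 7.55
ee_pos: [0.4766, 0.039, 0.1683]
eef_rot: [3.107, 0.466, 0.0]
force: [-1.3, 0.3, 4.0]
gripper_width: 0.0005
finger_force: 1.7
```

Emit:
drive_tool(targets=[{"tx": 0.0, "ty": 0.0, "tz": 0.0006, "yaw": 0.0, "jaw": 0.0}, {"tx": 0.0, "ty": 0.0, "tz": 0.0006, "yaw": 0.0, "jaw": 0.0}])

```text
t: 7.75
ee_pos: [0.4765, 0.039, 0.1671]
eef_rot: [3.107, 0.466, 0.0]
force: [-1.3, 1.4, 2.9]
gripper_width: 0.0006
finger_force: 1.7
```

Emit:
drive_tool(targets=[{"tx": 0.0, "ty": 0.0, "tz": 0.0006, "yaw": 0.0, "jaw": 0.0}, {"tx": 0.0, "ty": 0.0, "tz": 0.0006, "yaw": 0.0, "jaw": 0.0}, {"tx": 0.0, "ty": 0.0, "tz": 0.0003, "yaw": 0.0, "jaw": 0.0}])

```text
t: 8.05
ee_pos: [0.4766, 0.039, 0.1656]
eef_rot: [3.107, 0.466, 0.0]
force: [-2.2, 1.3, 3.6]
gripper_width: 0.0005
finger_force: 1.7
```

Emit:
drive_tool(targets=[{"tx": 0.0, "ty": 0.0, "tz": 0.0006, "yaw": 0.0, "jaw": 0.0}, {"tx": 0.0, "ty": 0.0, "tz": 0.0006, "yaw": 0.0, "jaw": 0.0}, {"tx": 0.0, "ty": 0.0, "tz": 0.0003, "yaw": 0.0, "jaw": 0.0}])

```text
t: 8.35
ee_pos: [0.4766, 0.039, 0.1641]
eef_rot: [3.107, 0.466, 0.0]
force: [-1.1, 1.3, 3.6]
gripper_width: 0.001
finger_force: 1.7
```

Emit:
drive_tool(targets=[{"tx": 0.0, "ty": 0.0, "tz": 0.0006, "yaw": 0.0, "jaw": 0.0}, {"tx": 0.0, "ty": 0.0, "tz": 0.0006, "yaw": 0.0, "jaw": 0.0}, {"tx": 0.0, "ty": 0.0, "tz": 0.0003, "yaw": 0.0, "jaw": 0.0}])

```text
t: 8.65
ee_pos: [0.4766, 0.039, 0.1626]
eef_rot: [3.107, 0.466, 0.0]
force: [-1.2, 0.5, 3.4]
gripper_width: 0.0006
finger_force: 1.7
```

Emit:
drive_tool(targets=[{"tx": 0.0, "ty": 0.0, "tz": 0.0006, "yaw": 0.0, "jaw": 0.0}, {"tx": 0.0, "ty": 0.0, "tz": 0.0006, "yaw": 0.0, "jaw": 0.0}, {"tx": 0.0, "ty": 0.0, "tz": 0.0003, "yaw": 0.0, "jaw": 0.0}])

```text
t: 8.95
ee_pos: [0.4766, 0.0391, 0.1611]
eef_rot: [3.107, 0.466, 0.0]
force: [-1.0, 1.0, 3.2]
gripper_width: 0.0002
finger_force: 1.7
```

Emit:
drive_tool(targets=[{"tx": 0.0, "ty": 0.0, "tz": 0.0006, "yaw": 0.0, "jaw": 0.0}, {"tx": 0.0, "ty": 0.0, "tz": 0.0006, "yaw": 0.0, "jaw": 0.0}, {"tx": 0.0, "ty": 0.0, "tz": 0.0003, "yaw": 0.0, "jaw": 0.0}])

```text
t: 9.25
ee_pos: [0.4766, 0.039, 0.1596]
eef_rot: [3.107, 0.466, 0.0]
force: [-0.8, 1.0, 3.8]
gripper_width: 0.0002
finger_force: 1.9
```

Emit:
drive_tool(targets=[{"tx": 0.0, "ty": 0.0, "tz": 0.0004, "yaw": 0.0, "jaw": 0.0}, {"tx": 0.0, "ty": 0.0, "tz": 0.0004, "yaw": 0.0, "jaw": 0.0}])

```text
t: 9.45
ee_pos: [0.4766, 0.039, 0.159]
eef_rot: [3.107, 0.466, 0.0]
force: [-1.2, 1.3, 6.7]
gripper_width: 0.0004
finger_force: 3.3
```

Emit:
drive_tool(targets=[{"tx": 0.0, "ty": 0.0, "tz": 0.0004, "yaw": 0.0, "jaw": 0.0}, {"tx": 0.0, "ty": 0.0, "tz": 0.0, "yaw": 0.0, "jaw": 0.0}])

```text
t: 9.65
ee_pos: [0.4766, 0.039, 0.1587]
eef_rot: [3.107, 0.466, 0.0]
force: [-2.3, 1.3, 6.9]
gripper_width: 0.0004
finger_force: 3.2
```

```bash
python3 - <<'E'
from h import *
np.set_printoptions(precision=4,suppress=True)
P=tri(0);s,t=P["scene"],P["top"]
o=monitor.observe();print(o["ee_pos"],o["force"],o["finger_force"])
from scipy.optimize import least_squares
def model(v):
    x,y,w,q,h=v;R=np.array([[np.cos(w),-np.sin(w)],[np.sin(w),np.cos(w)]])
    f=lambda a,b,z:np.r_[R@[a,b]+[x,y],z]
    return f(-.03,0,h),f(.085,0,.2),f(.085-.075*np.sin(q),-.05-.075*np.cos(q),h+.02),f(.085,-.05,.2)
U=[((295.7,158.8),(305.8,257.6)),((251.5,179.4),(319,199.6)),((228.2,138),(383,218))]
def res(v):
    return np.hstack([np.r_[proj(s,m)-us,proj(t,m)-ut] for m,(us,ut) in zip(model(v),U)])
o=least_squares(res,[.5,.03,-.24,.2,.2],loss="soft_l1");print(o.x,o.fun.reshape(-1,4));print(model(o.x))
x,y,w,q,h=o.x;R=np.array([[np.cos(w),-np.sin(w)],[np.sin(w),np.cos(w)]])
for a in np.r_[q,np.arange(.3,1.6,.15)]: print(round(a,3),R@[.085-.075*np.sin(a),-.05-.075*np.cos(a)]+[x,y],"yhead",w-a)
E
```

```text
[0.4766 0.039  0.1587] [-1.0974  1.19    6.4203] 3.207214674039278
[ 0.5057  0.0314 -0.2311  0.1622  0.207 ] [[-0.325  -0.001  -0.1952  0.2385]
 [-0.5121  0.3525 -0.3707  0.3265]
 [-0.644  -0.1057 -0.1322  0.4204]]
(array([0.4765, 0.0383, 0.207 ]), array([0.5884, 0.0119, 0.2   ]), array([ 0.5482, -0.106 ,  0.227 ]), array([ 0.5769, -0.0367,  0.2   ]))
0.162 [ 0.5482 -0.106 ] yhead -0.3933005061321114
0.3 [ 0.5389 -0.1014] yhead -0.5311373195300654
0.45 [ 0.5297 -0.095 ] yhead -0.6811373195300653
0.6 [ 0.5215 -0.0873] yhead -0.8311373195300652
0.75 [ 0.5146 -0.0784] yhead -0.9811373195300652
0.9 [ 0.5091 -0.0686] yhead -1.1311373195300654
1.05 [ 0.5051 -0.0581] yhead -1.2811373195300653
1.2 [ 0.5027 -0.0472] yhead -1.4311373195300652
1.35 [ 0.5019 -0.036 ] yhead -1.5811373195300653
1.5 [ 0.5029 -0.0248] yhead -1.7311373195300652
```

Emit:
drive_tool(targets=[{"tx": 0.0, "ty": 0.0, "tz": -0.005, "yaw": 0.0, "jaw": 0.0}, {"tx": 0.0, "ty": 0.0, "tz": -0.03, "yaw": 0.0, "jaw": 0.0}, {"tx": 0.0, "ty": 0.0, "tz": -0.035, "yaw": 0.0, "jaw": 0.0}, {"tx": 0.0, "ty": 0.0, "tz": -0.01, "yaw": 0.0, "jaw": 0.0}, {"tx": 0.0, "ty": 0.0, "tz": 0.0, "yaw": 0.0, "jaw": 0.45}])

```text
t: 10.25
ee_pos: [0.4773, 0.0388, 0.2397]
eef_rot: [3.106, 0.465, 0.004]
force: [-0.0, -0.4, -0.2]
gripper_width: 0.0033
finger_force: 0.0
```

Emit:
drive_tool(targets=[{"tx": 0.0, "ty": 0.0, "tz": 0.0, "yaw": -0.145, "jaw": 0.45}, {"tx": 0.0, "ty": 0.0, "tz": 0.0, "yaw": -0.145, "jaw": 0.45}, {"tx": 0.0, "ty": 0.0, "tz": 0.0, "yaw": -0.145, "jaw": 0.45}, {"tx": 0.0, "ty": 0.0, "tz": 0.0, "yaw": -0.145, "jaw": 0.45}, {"tx": 0.0, "ty": 0.0, "tz": 0.0, "yaw": -0.145, "jaw": 0.45}])

```text
t: 10.75
ee_pos: [0.4758, 0.0387, 0.2368]
eef_rot: [-2.734, -1.545, 0.003]
force: [1.5, 0.1, -0.1]
gripper_width: 0.0365
finger_force: 0.0
```

Emit:
drive_tool(targets=[{"tx": 0.0, "ty": 0.0, "tz": 0.0, "yaw": -0.145, "jaw": 0.45}, {"tx": 0.0, "ty": 0.0, "tz": 0.0, "yaw": 0.0, "jaw": 0.45}])

```text
t: 10.95
ee_pos: [0.4759, 0.0387, 0.237]
eef_rot: [-2.618, -1.734, 0.003]
force: [-0.9, -1.5, -0.2]
gripper_width: 0.039
finger_force: 0.0
```

Emit:
drive_tool(targets=[{"tx": -0.0264, "ty": 0.0305, "tz": 0.0, "yaw": 0.0, "jaw": 0.45}, {"tx": -0.0264, "ty": 0.0305, "tz": 0.0, "yaw": 0.0, "jaw": 0.45}, {"tx": -0.0264, "ty": 0.0305, "tz": 0.0, "yaw": 0.0, "jaw": 0.45}, {"tx": -0.0264, "ty": 0.0305, "tz": 0.0, "yaw": 0.0, "jaw": 0.45}, {"tx": 0.0, "ty": 0.0, "tz": 0.0, "yaw": 0.0, "jaw": 0.45}])

```text
t: 11.45
ee_pos: [0.5477, -0.1123, 0.2362]
eef_rot: [-2.631, -1.715, 0.003]
force: [0.1, 0.2, -1.1]
gripper_width: 0.0391
finger_force: 0.0
```

```bash
python3 - <<'E'
from h import *
p=viewer.capture("scene")
a=p["image"][95:255,200:360]
cv2.imwrite("pics/f.png",cv2.resize(a,(600,600),interpolation=2)[:,:,::-1])
s=monitor.observe();R=cv2.Rodrigues(s["eef_rot"])[0]
c=s["ee_pos"];d=np.r_[.5482,-.106,c[2]]-c
print(c,s["force"],s["t"],s["gripper_width"],R.T@d,np.arctan2(R[1,1],R[0,1]))
print((proj(p,[.5482,-.106,.179])-[200,95])*3.75)
E
```

```text
[ 0.54723663 -0.10883719  0.23652405] [-0.04269297  0.36010567 -0.49490352] 11.5 0.03943943403803873 [ 2.98555399e-03 -2.53375212e-04  7.01471516e-07] -0.4120003669370492
[109.26225523 222.73420283]
```

View pics/f.png

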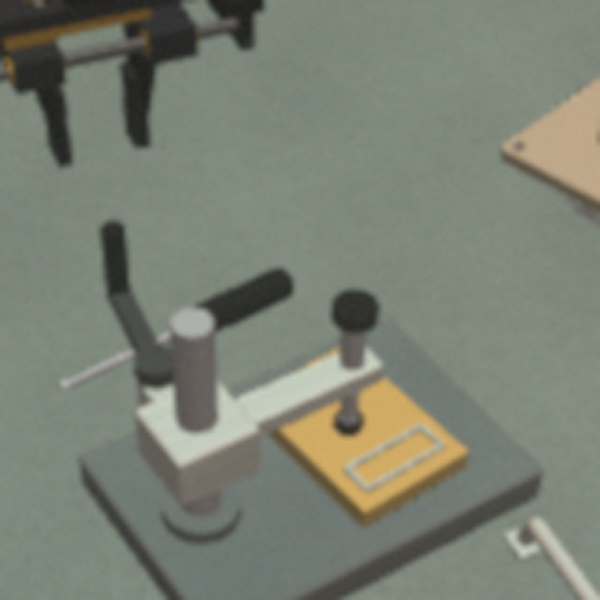

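The fingers straddle the pin: the tips are at (62,160) and (138,145), and the pin top is at (112,226), where the model predicts it. The foot rests on the piece. Now I descend around the pin.

Emit:
drive_tool(targets=[{"tx": 0.003, "ty": 0.0, "tz": 0.02, "yaw": 0.0, "jaw": 0.45}, {"tx": 0.0, "ty": 0.0, "tz": 0.02, "yaw": 0.0, "jaw": 0.45}, {"tx": 0.0, "ty": 0.0, "tz": 0.02, "yaw": 0.0, "jaw": 0.45}, {"tx": 0.0, "ty": 0.0, "tz": 0.02, "yaw": 0.0, "jaw": 0.45}, {"tx": 0.0, "ty": 0.0, "tz": 0.0, "yaw": 0.0, "jaw": 0.35}])

```text
t: 12.0
ee_pos: [0.5465, -0.1021, 0.1555]
eef_rot: [-2.619, -1.728, 0.005]
force: [-1.3, 0.1, 0.4]
gripper_width: 0.036
finger_force: 0.0
```

Emit:
drive_tool(targets=[{"tx": 0.0, "ty": 0.0, "tz": 0.0, "yaw": 0.0, "jaw": 0.3}, {"tx": 0.0, "ty": 0.0, "tz": 0.0, "yaw": 0.0, "jaw": 0.3}])

```text
t: 12.2
ee_pos: [0.549, -0.1028, 0.1595]
eef_rot: [2.621, 1.731, 0.002]
force: [-1.0, 0.4, 0.3]
gripper_width: 0.0279
finger_force: 0.0
```

Emit:
drive_tool(targets=[{"tx": 0.0, "ty": -0.003, "tz": 0.0, "yaw": 0.0, "jaw": 0.3}, {"tx": 0.0, "ty": -0.003, "tz": 0.0, "yaw": 0.0, "jaw": 0.3}, {"tx": 0.0001, "ty": -0.0045, "tz": 0.0, "yaw": 0.06, "jaw": 0.3}, {"tx": 0.0001, "ty": -0.0045, "tz": 0.0, "yaw": 0.06, "jaw": 0.3}, {"tx": 0.0001, "ty": -0.0045, "tz": 0.0, "yaw": 0.06, "jaw": 0.3}])

```text
t: 12.7
ee_pos: [0.5315, -0.0943, 0.1592]
eef_rot: [2.767, 1.485, 0.003]
force: [2.7, -0.1, 0.2]
gripper_width: 0.0263
finger_force: 1.0
```

Emit:
drive_tool(targets=[{"tx": 0.0, "ty": -0.0045, "tz": 0.0, "yaw": 0.06, "jaw": 0.3}, {"tx": 0.0, "ty": -0.0045, "tz": 0.0, "yaw": 0.06, "jaw": 0.3}, {"tx": 0.0001, "ty": -0.0045, "tz": 0.0, "yaw": 0.06, "jaw": 0.3}, {"tx": 0.0001, "ty": -0.0045, "tz": 0.0, "yaw": 0.06, "jaw": 0.3}, {"tx": 0.0001, "ty": -0.0045, "tz": 0.0, "yaw": 0.06, "jaw": 0.3}])

```text
t: 13.2
ee_pos: [0.5146, -0.0798, 0.1592]
eef_rot: [2.958, 1.055, 0.003]
force: [3.0, -0.9, -0.4]
gripper_width: 0.0258
finger_force: 1.0
```

Emit:
drive_tool(targets=[{"tx": 0.0, "ty": -0.0045, "tz": 0.0, "yaw": 0.06, "jaw": 0.3}, {"tx": 0.0, "ty": -0.0045, "tz": 0.0, "yaw": 0.06, "jaw": 0.3}, {"tx": 0.0001, "ty": -0.0045, "tz": 0.0, "yaw": 0.06, "jaw": 0.3}, {"tx": 0.0001, "ty": -0.0045, "tz": 0.0, "yaw": 0.06, "jaw": 0.3}, {"tx": 0.0001, "ty": -0.0045, "tz": 0.0, "yaw": 0.06, "jaw": 0.3}])

```text
t: 13.7
ee_pos: [0.5028, -0.0609, 0.1591]
eef_rot: [3.082, 0.601, 0.003]
force: [1.7, -1.5, 0.2]
gripper_width: 0.026
finger_force: 1.0
```

Emit:
drive_tool(targets=[{"tx": 0.001, "ty": -0.0045, "tz": 0.0, "yaw": 0.06, "jaw": 0.3}, {"tx": 0.001, "ty": -0.0045, "tz": 0.0, "yaw": 0.06, "jaw": 0.3}, {"tx": 0.0005, "ty": -0.0045, "tz": 0.0, "yaw": 0.06, "jaw": 0.3}, {"tx": 0.0001, "ty": -0.0045, "tz": 0.0, "yaw": 0.06, "jaw": 0.3}, {"tx": 0.0001, "ty": -0.0045, "tz": 0.0, "yaw": 0.06, "jaw": 0.3}])

```text
t: 14.2
ee_pos: [0.4993, -0.0386, 0.159]
eef_rot: [3.138, 0.133, 0.002]
force: [1.7, -1.7, 0.1]
gripper_width: 0.0257
finger_force: 1.0
```

Emit:
drive_tool(targets=[{"tx": 0.001, "ty": -0.003, "tz": 0.0, "yaw": 0.04, "jaw": 0.3}, {"tx": 0.001, "ty": -0.003, "tz": 0.0, "yaw": 0.04, "jaw": 0.3}, {"tx": 0.0005, "ty": -0.003, "tz": 0.0, "yaw": 0.04, "jaw": 0.3}, {"tx": 0.0, "ty": -0.002, "tz": 0.0, "yaw": 0.03, "jaw": 0.3}])

```text
t: 14.6
ee_pos: [0.5009, -0.0275, 0.1588]
eef_rot: [3.139, -0.101, 0.0]
force: [-0.1, -2.6, -0.8]
gripper_width: 0.0261
finger_force: 1.0
```

Emit:
drive_tool(targets=[{"tx": 0.0, "ty": -0.0015, "tz": 0.0, "yaw": 0.02, "jaw": 0.3}, {"tx": 0.0, "ty": 0.0, "tz": 0.0, "yaw": 0.0, "jaw": 0.3}])

```text
t: 14.8
ee_pos: [0.5011, -0.0257, 0.1587]
eef_rot: [3.138, -0.13, 0.0]
force: [0.0, -0.5, 0.9]
gripper_width: 0.0264
finger_force: 0.6
```

Emit:
drive_tool(targets=[{"tx": 0.0, "ty": -0.0015, "tz": 0.0, "yaw": 0.01, "jaw": 0.3}, {"tx": 0.0, "ty": -0.001, "tz": 0.0, "yaw": 0.01, "jaw": 0.3}, {"tx": 0.0, "ty": 0.0, "tz": 0.0, "yaw": 0.0, "jaw": 0.3}])

```text
t: 15.1
ee_pos: [0.5015, -0.0239, 0.1586]
eef_rot: [3.136, -0.162, 0.0]
force: [-1.4, -3.9, 2.4]
gripper_width: 0.0261
finger_force: 2.4
```

Emit:
drive_tool(targets=[{"tx": 0.0, "ty": -0.0008, "tz": 0.0, "yaw": 0.0, "jaw": 0.3}, {"tx": 0.0, "ty": 0.0, "tz": 0.0, "yaw": 0.0, "jaw": 0.3}])

```text
t: 15.3
ee_pos: [0.5015, -0.0238, 0.1586]
eef_rot: [3.136, -0.162, -0.0]
force: [-1.7, -6.8, 2.1]
gripper_width: 0.0262
finger_force: 3.6
```

The lever is at its end stop. I back off to centre, then lift away.

Emit:
drive_tool(targets=[{"tx": 0.0, "ty": 0.003, "tz": 0.0, "yaw": 0.0, "jaw": 0.5}, {"tx": 0.0, "ty": 0.003, "tz": 0.0, "yaw": 0.0, "jaw": 0.5}, {"tx": 0.0, "ty": 0.0, "tz": 0.0, "yaw": 0.0, "jaw": 0.5}, {"tx": 0.0, "ty": 0.0, "tz": -0.01, "yaw": 0.0, "jaw": 0.5}, {"tx": 0.0, "ty": 0.0, "tz": -0.02, "yaw": 0.0, "jaw": 0.5}])

```text
t: 15.8
ee_pos: [0.5001, -0.028, 0.1882]
eef_rot: [-3.137, 0.16, 0.004]
force: [0.7, 0.2, 0.9]
gripper_width: 0.0432
finger_force: 0.0
```

Emit:
drive_tool(targets=[{"tx": 0.0, "ty": 0.0, "tz": -0.04, "yaw": 0.0, "jaw": 0.5}, {"tx": 0.0, "ty": 0.0, "tz": -0.04, "yaw": 0.0, "jaw": 0.5}, {"tx": 0.0, "ty": 0.0, "tz": -0.04, "yaw": 0.0, "jaw": 0.5}, {"tx": -0.04, "ty": 0.0, "tz": 0.0, "yaw": 0.0, "jaw": 0.5}, {"tx": 0.0, "ty": 0.0, "tz": 0.0, "yaw": 0.0, "jaw": 0.5}])

```text
t: 16.3
ee_pos: [0.4592, -0.023, 0.3105]
eef_rot: [3.136, -0.158, 0.004]
force: [0.8, -0.4, -1.0]
gripper_width: 0.0434
finger_force: 0.0
```

```bash
python3 - <<'E'
from h import *
p=viewer.capture("scene")
a=p["image"][125:255,200:360]
cv2.imwrite("pics/g.png",cv2.resize(a,(736,598),interpolation=2)[:,:,::-1])
s=monitor.observe();print(s["ee_pos"],s["force"],s["t"])
w=-.2311;R=np.array([[np.cos(w),-np.sin(w)],[np.sin(w),np.cos(w)]])
for q in(1.15,1.25,1.45):print(q,(proj(p,np.r_[R@[.085-.075*np.sin(q),-.05-.075*np.cos(q)]+[.5057,.0314],.179])-[200,125])*4.6)
print("knob",(proj(p,[.4765,.0385,.1588])-[200,125])*4.6)
E
```

```text
[ 0.46032282 -0.02374382  0.30977881] [-0.44357848 -1.00342988 -0.50246213] 16.35
1.15 [271.6238039  143.51725518]
1.25 [283.28066961 149.08425569]
1.45 [303.87709802 162.46696597]
knob [434.75504431 229.77983308]
```

View pics/g.png

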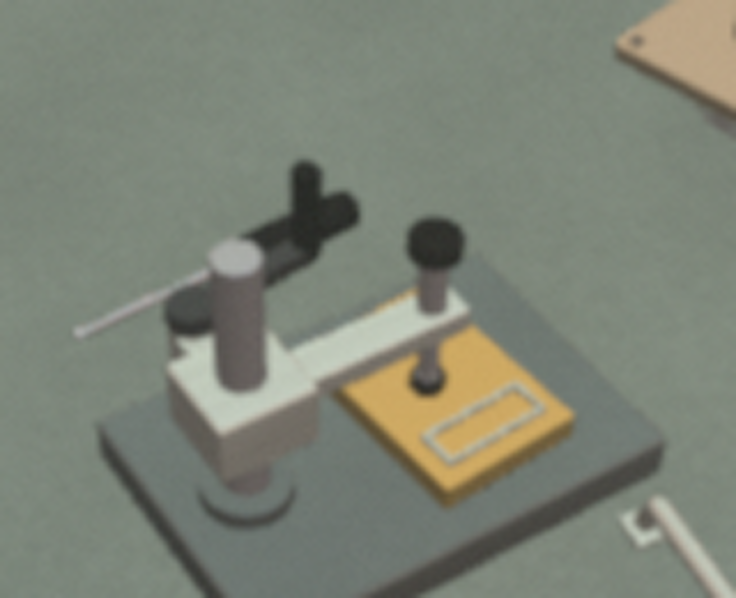

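The pin top is at (306,167), which matches the predicted position for 1.45 rad. The knob is at (436,230), its predicted lowered height, and the pad at (428,380) rests on the piece. The gripper is clear.

```bash
python3 -c "
from workcell import order
print(order.finish_job())"
```

```text
the job is handed in; nothing more can be done
None
```

I pushed the depth stop down until its foot rested on the drawer-front piece with about 3 N, swung the clamp lever to its locked end (1.45 rad by the camera), and handed in the job with the gripper clear. No verdict was returned.

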